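# Tip a code scanner out of its foam tray and turn it face up on its plinth

## Robot

A 6-joint arm with a two-finger parallel gripper is mounted at the origin on a cart in front of the work surface, level with it; the furniture and walls round the work are solid. World frame = base frame: x ahead of the robot, y to its left, z up, the work surface at z = 0. Lengths are in m, angles in degrees, forces in N, time in s.
With the tool pointing down it reaches from about 0.25 to 0.725 m from the base axis. Payload 9.7 kg.
Tool frame: the origin (TCP) lies on the centre line of the jaws, within the pads' length; the fingertips stand 14 mm ahead of it and the grasp point (between the pads) lies 5 mm behind it; z points along the fingers, y is the line along which they close (so a half turn about z gives the same grasp; the last joint's range is limited). The gripper opens to 85 mm and grips with 20 to 120 N. Pads are 22 mm wide; open, the fingers measure 114 mm over their backs; the gripper's body (76 mm by 85 mm) begins 54 mm behind the grasp point. The pads swing forward as they close: fully open they stand 13 mm farther back than shut.
Start: joints at [63.197, 4.979, 10.078, 95.1, 0, 90], TCP at [0.248, 0.491, 0.245] pointing down, gripper open.
Joint ranges: [-179.16, 179.16], [-48.56, 103.87], [-65.8, 70.77], [-126.05, 130.52], [-82.76, 87.17], [-180, 180]. Speed limits (degrees/s): [127.2, 127.2, 147.25, 180, 180, 180].

## Interface

Orientations are given as [roll, pitch, yaw] about the fixed x, y, z axes, in that order (R = Rz(yaw) Ry(pitch) Rx(roll)).
In Python, from workcell import bot, camera, get_calibration, ticket gives the robot as it stands. The module is installed in compiled form; this text tells all that it offers.
- The arm moves only by the tool send_rows, never from a script. Its arguments are lists of equal length, an entry for each row: "linear": the shift along the tool's x, y, z in m, a list of three; "twist": the turn, a rotation vector about the tool's x, y, z in units of 10 degrees (1.0 is 10 degrees), a list of three; "gripper": the opening in per cent of the stroke, from 0 (shut) to 100 (fully open). In form: {"linear": [[x, y, z], ...], "twist": [[wx, wy, wz], ...], "gripper": [gripper, ...]}. A call has 1 to 8 rows; each row shifts and turns the commanded pose from where the row before left it, along the tool's axes as they then stand; what a row does not reach is not made up. A row lasts 1/8 s, in which the tool goes at most 62.5 mm and 10.7 degrees, less where a joint would pass 70% of its speed; a pose out of reach is approached as far as the arm can. A call with a gripper value outside its range is refused whole. The fingers move at their own pace and stop on an object; "grip_force" is the grip in N (left out, the last holds). Time passes only in rows, so rows that do not move let the fingers close. It gives the time, the measured TCP pose, the force, the opening and the grip force at its end, in the units of the state.
- bot.get_obs(): the state, without advancing time (a new reading comes with each control period).
- camera(name): name is "side" or "top" or "wrist"; returns the picture (400x640x3 uint8, red, green, blue); there is no depth.
- get_calibration(name): a dict with "fx", "fy", "cx", "cy" (pixels), "k1" (the pictures are not rectified: a ray, as slopes to the right and down, at radius r is drawn at 1 + k1 r^2 times it, then the intrinsics apply), "origin" and "orientation" of the camera in the world; the wrist camera has in their place "hand_eye" (4x4, takes a point from camera to tool coordinates, whose origin is the TCP and whose axes are the flange's). Camera axes: x right, y down, z forward; pixel columns grow to the right and rows downward; lengths in m; the calibration is good to about 2 mm. A picture is of the moment at which its call begins: read the wrist's pose just before it. get_calibration takes no time and is no camera call.
- ticket.job_done(): hands the job in; it is judged then, once.
The state is a dict: "time": time; "q": joint angles; "qd": joint speeds; "joint_efforts": joint torques, N m; "ee_pos": TCP position; "tcp_rot": TCP orientation; "wrist_force": force on the tool from outside, world axes, zero at the start; "torque": the same for the moment, N m; "opening": finger opening in m; "grasp_force": force on a finger pad.
Only numpy, scipy, OpenCV 4.12 (cv2) and the standard library are available. Lean on these libraries where they do the work, as an engineer would, in place of code of your own. Each camera call takes 0.05 s, during which the arm holds its last target. There are 200 camera calls.

## Task

The new code scanner lies face down in its foam tray, one end tucked under the tray's lip. Tip it out gently, lifting the free end first while the other end stays down in the pocket, then turn it over and lay it face up on the aluminium plinth, centred and square along it. Don't drop it or let it topple over, and leave the glue stick and the two paper rolls where they are.

Things in the scene. Friction and masses are not known exactly. Their poses are not given: they have to be found in the camera images.
- scanner: flat black code scanner, a box 104 x 50 x 24 mm (x, y, z), about 0.16 kg, mass centre in the middle. Origin: centre of its face (grey frame, dark glass window; underneath at the start). x: along its length, from the free end (-52 mm) to the end tucked under the lip (+52 mm). z: from the face (0) out of its back (24 mm; aluminium plate, 4 rubber feet), so up at the start, down at the end
- scanner_mid (a point): middle of the scanner box, 12 mm behind its face; axes of the scanner. It stands by itself upright on either end on the desk (tips over beyond about 13 degrees), which allows a fresh grasp while turning it over
- scanner_grip_end (a point): middle of the scanner's free end face (x = -52 mm)
- scanner_lip_end (a point): middle of the scanner's tucked end face (x = +52 mm)
- tray: grey foam tray fixed to the desk. Origin: centre underneath; axes parallel to the scanner's at the start. Base slab 8 mm thick, x -62 to 74 mm, y within 60 mm. Side walls 38 mm high (flush with the scanner's back) at x -6 to 74 mm leave a slot 53 mm wide. At x below -6 mm both sides are open down to the slab for fingers on the scanner's 50 mm width; it lies there on a bed 36 mm wide
- tray_pocket (a point): pocket floor, 14 mm above the desk, under the scanner's middle at the start; axes of the tray. Behind the free end a sill (tray x -53.5 to -60 mm) stands 7 mm above this floor, so the scanner cannot slide out level: raise the free end 10 mm or more, then draw it back tilted
- tray_end (a point): foot of the tray's end wall (tray x 53.5 mm), at pocket floor height; axes of the tray. From the wall a lip juts 8 mm over the scanner's end, underside 26.5 mm above the floor (2.5 mm above the scanner's back), top 46.5 mm above the desk: no straight lift. As the scanner tilts its back edge swings into this wall unless it slides back by 24 mm x sine of the tilt
- plinth: aluminium plinth with black rubber top on a thin dark steel foot, fixed to the desk. Origin: centre underneath, x along its length, z up. Foot 110 x 70 x 4 mm; plinth 80 x 36 mm, top 30 mm above the desk, so the scanner (104 x 50 mm) overhangs it all round and fingers fit beside it
- plinth_top (a point): centre of the plinth's top, 30 mm above the desk; axes of the plinth
- glue_stick: glue stick standing on the desk, 23 mm wide, 86 mm high; bystander
- receipt_roll_a: white paper roll standing on the desk, 57 mm wide, 57 mm high; bystander
- receipt_roll_b: white paper roll standing on the desk, 41 mm wide, 57 mm high; bystander
Things that resemble listed ones, but are neither listed nor needed, are in the scene too. Of the things that look like the tray, the larger one is meant.

How it is judged:
By the outcome, as a careful person would: the job done as asked, in the order asked, and still so for the second after the job is handed in, with the robot touching nothing.
It also fails if it takes over 54 s, if anything falls off the work surface, if the arm or the gripper's body presses on something with over 40 N, if the wrist force passes 120 N, or if a joint passes its speed limit or range.

## Working session

There is one attempt and no reset: what is moved stays moved. The work goes in short steps, Python scripts to look and compute and a tool call to move; the robot and the scene stay as the last step left them, time stands still between calls to the robot, and variables do not carry over. Pictures are saved under pics/ and viewed, at most 11 in all, crops included, and the job is handed in when it is done.

Besides the shell and the picture viewer there is one more tool, called in YAML: its name, and indented under it one key for each argument. send_rows: Moves the arm, as the interface text tells. Its arguments: {"type":"object","properties":{"linear":{"type":"array"},"twist":{"type":"array"},"gripper":{"type":"array"},"grip_force":{"type":"number"}},"required":["linear","twist","gripper"]}

```bash
mkdir -p pics; cat > h.py <<'E'
import numpy as np, cv2
from scipy.spatial.transform import Rotation as R
from workcell import bot, camera, get_calibration, ticket
def save(name,f): 
    o=bot.get_obs(); im=camera(name); cv2.imwrite(f,im[:,:,::-1]); return o,im
E
python3 - <<'E'
from h import *
for n in ("top","side"):
    save(n,f"pics/{n}0.png")
for n in ("top","side","wrist"): print(n,get_calibration(n))
o=bot.get_obs();print(o)
E
```

```text
top {'fx': 377.55919946997113, 'fy': 377.55919946997113, 'cx': 325.116324472505, 'cy': 199.87345301727794, 'k1': -0.0785734677865119, 'origin': array([ 0.4884345 , -0.06803701,  1.11227172]), 'orientation': array([-175.51655816,    0.35903713,  -88.77661549])}
side {'fx': 375.6980212489788, 'fy': 375.6980212489788, 'cx': 319.3518718262485, 'cy': 201.0660776922847, 'k1': -0.0791108257068581, 'origin': array([ 0.59259644, -1.01942827,  0.51725708]), 'orientation': array([-116.48859476,   -0.9014916 ,    2.72749557])}
wrist {'fx': 290.0370560293041, 'fy': 290.0370560293041, 'cx': 321.4209911364614, 'cy': 201.98247422885777, 'k1': 0.0014321512400037757, 'hand_eye': array([[-1.78532519e-03, -9.49029165e-01, -3.15183212e-01,
         8.09187789e-02],
       [ 9.99998212e-01, -1.49786091e-03, -1.15427564e-03,
        -5.93167293e-04],
       [ 6.23340637e-04, -3.15184709e-01,  9.49030142e-01,
        -1.28683157e-01],
       [ 0.00000000e+00,  0.00000000e+00,  0.00000000e+00,
         1.00000000e+00]])}
{'time': 0.1, 'q': array([6.31999469e+01, 5.00762835e+00, 1.00395794e+01, 9.50987345e+01,
       1.52387603e-03, 8.99994598e+01]), 'qd': array([-0.02903703, -0.15977207,  0.14784332, -0.03794803, -0.06998217,
       -0.01097707]), 'joint_efforts': array([-4.06958998e-04, -5.21558475e+01,  4.65654123e+01,  1.60465355e-02,
       -5.50459765e-05,  1.41775754e-06]), 'ee_pos': array([0.24789547, 0.49076448, 0.24466227]), 'tcp_rot': array([-1.79933217e+02, -1.52450467e-03,  1.53200485e+02]), 'wrist_force': array([-0.16403917, -0.75007395, -0.10354093]), 'torque': array([-0.02525607,  0.02718177,  0.0277943 ]), 'grasp_force': 0.0, 'opening': 0.08528610951341258}
```

View pics/top0.png

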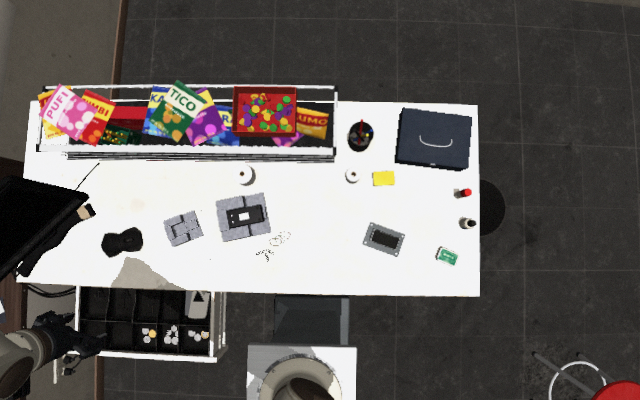

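View pics/side0.png

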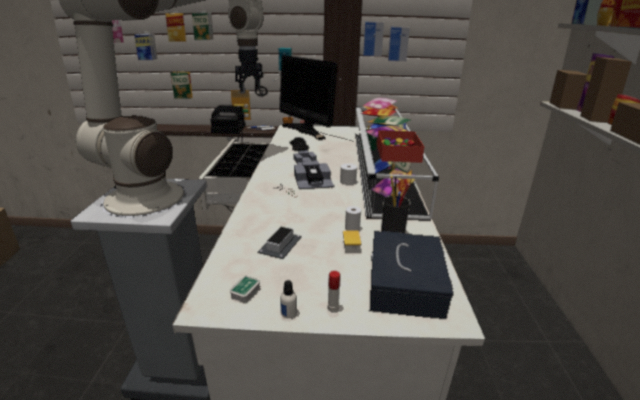

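The top view shows the tray with the scanner at about (243,217), the plinth at (384,238), a smaller tray at (183,228), the rolls at (246,175) and (352,175), and the glue stick (red cap) at (463,192). I'll enlarge both targets.

```bash
python3 - <<'E'
from h import *
im=cv2.imread("pics/top0.png")
a=cv2.resize(im[185:250,205:280],None,fx=8,fy=8,interpolation=cv2.INTER_CUBIC)
b=cv2.resize(im[210:265,350:420],None,fx=8,fy=8,interpolation=cv2.INTER_CUBIC)
c=np.zeros((520,800,3),np.uint8)
a=cv2.resize(a,None,fx=.66,fy=.66);b=cv2.resize(b,None,fx=.66,fy=.66)
c[:a.shape[0],:a.shape[1]]=a; c[:b.shape[0],400:400+b.shape[1]]=b
cv2.imwrite("pics/crop.png",c)
E
```

```text
(no output)
```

View pics/crop.png

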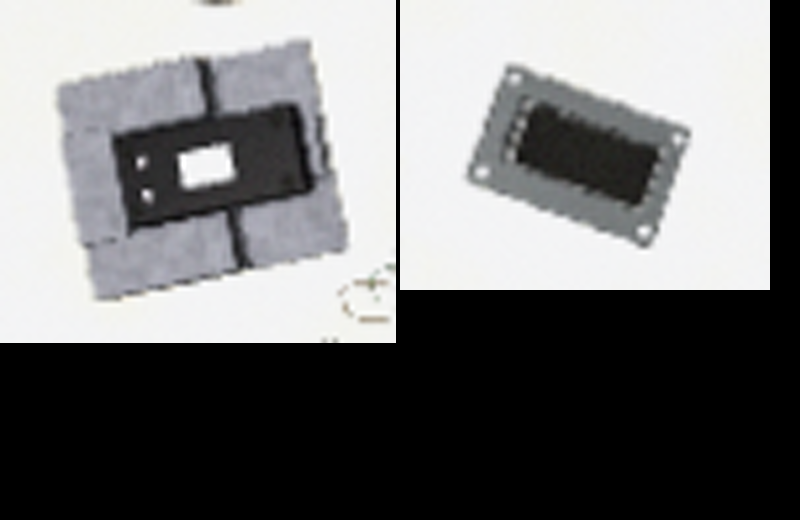

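The crop shows the scanner's free end on the right (edge ≈ (300,105)-(315,190)) and the tray's lip end on the left. The plinth foot corners are (508,63), (690,130), (648,247) and (468,183).

```bash
cat >> h.py <<'E'
def cam_pose(name,o=None):
    c=get_calibration(name)
    if name=="wrist":
        T=np.eye(4);T[:3,:3]=R.from_euler("xyz",o["tcp_rot"],degrees=True).as_matrix();T[:3,3]=o["ee_pos"]
        T=T@c["hand_eye"]; return c,T[:3,:3],T[:3,3]
    return c,R.from_euler("xyz",c["orientation"],degrees=True).as_matrix(),np.array(c["origin"])
def px2w(name,uv,z,o=None):
    c,Rm,t=cam_pose(name,o); out=[]
    z=np.broadcast_to(z,(len(uv),))
    for (u,v),h in zip(uv,z):
        d=np.array([(u-c["cx"])/c["fx"],(v-c["cy"])/c["fy"]]);s=d.copy()
        for _ in range(10): s=d/(1+c["k1"]*(s@s))
        r=Rm@np.array([*s,1]); out.append(t+r*(h-t[2])/r[2])
    return np.array(out)
def w2px(name,P,o=None):
    c,Rm,t=cam_pose(name,o); p=(np.asarray(P)-t)@Rm; s=p[:,:2]/p[:,2:]
    s=s*(1+c["k1"]*(s**2).sum(1))[:,None]; return s*[c["fx"],c["fy"]]+[c["cx"],c["cy"]]
E
python3 - <<'E'
from h import *
f=lambda p,o:np.array(p)/5.28+o
s=px2w("top",f([(300,105),(315,190),(115,137),(130,232)],(205,185)),[.038,.038,.0465,.0465])
t=px2w("top",f([(308,40),(347,248),(58,85),(96,298)],(205,185)),[.008,.008,.04,.04])
pf=px2w("top",f([(108,63),(290,130),(248,247),(68,183)],(350,210)),.004)
for a in (s,t,pf):print(a.round(4))
print("foot c",pf.mean(0),np.linalg.norm(np.diff(pf,axis=0),axis=1))
print("tray edges",np.linalg.norm(t[0]-t[1]),np.linalg.norm(t[2]-t[3]),np.linalg.norm(s[0]-s[1]))
v=(t[2]+t[3]-t[0]-t[1]);print("tray yaw",np.degrees(np.arctan2(v[1],v[0])))
v=t[0]-t[1];print(np.degrees(np.arctan2(v[1],v[0]))); v=pf[1]+pf[2]-pf[0]-pf[3];print("plinth yaw",np.degrees(np.arctan2(v[1],v[0])))
print("rolls",px2w("top",[(246,175),(352,175),(463,192)],[.057,.057,.086]))
E
```

```text
[[0.5544 0.1212 0.038 ]
 [0.5086 0.1115 0.038 ]
 [0.5344 0.2195 0.0465]
 [0.4836 0.2093 0.0465]]
[[0.5926 0.1233 0.008 ]
 [0.4774 0.0977 0.008 ]
 [0.5623 0.2538 0.04  ]
 [0.4476 0.2282 0.04  ]]
[[ 0.5131 -0.1936  0.004 ]
 [ 0.4779 -0.2953  0.004 ]
 [ 0.4129 -0.2726  0.004 ]
 [ 0.4463 -0.1723  0.004 ]]
foot c [ 0.46253369 -0.2334529   0.004     ] [0.1076852  0.06886338 0.10566245]
tray edges 0.11798802005144335 0.11753568446068152 0.046809474553169396
tray yaw 102.99006672791865
12.508303492318824
plinth yaw -108.74337078161167
rolls [[ 0.63700762  0.16592671  0.057     ]
 [ 0.64291935 -0.1339276   0.057     ]
 [ 0.59842119 -0.43912852  0.086     ]]
```

```bash
cat >> h.py <<'E'
import json
def Rt(heading,tilt):
    """tool down with x at heading; tilt>0 leans z towards +x (tilt about y, deg)"""
    return R.from_euler("z",heading,degrees=True)*R.from_euler("x",180,degrees=True)*R.from_euler("y",tilt,degrees=True)
def tcp(o): return np.array(o["ee_pos"]),R.from_euler("xyz",o["tcp_rot"],degrees=True)
def rows(p0,r0,way):
    """way: list of (pos,R,n rows); prints rounded tool-frame rows, correcting rounding on the way"""
    L,W=[],[]
    for p1,r1,n in way:
        ps,rs=p0.copy(),r0; rv=(rs.inv()*r1).as_rotvec()
        for i in range(1,n+1):
            p=ps+(np.array(p1)-ps)*i/n; r=rs*R.from_rotvec(rv*i/n)
            l=np.round(r0.inv().apply(p-p0),4); w=np.round(np.degrees((r0.inv()*r).as_rotvec())/10,2)
            p0=p0+r0.apply(l); r0=r0*R.from_rotvec(np.radians(w*10)); L.append(l.tolist());W.append(w.tolist())
    for i in range(0,len(L),8): print(json.dumps({"linear":L[i:i+8],"twist":W[i:i+8]}))
    return p0,r0
def st():
    o=bot.get_obs();print(round(o["time"],2),o["ee_pos"].round(4),o["tcp_rot"].round(1),o["q"].round(0),o["wrist_force"].round(1),round(o["opening"],4),round(o["grasp_force"],1));return o
E
python3 - <<'E'
from h import *
o=st(); p,r=tcp(o)
rows(p,r,[([.525,.135,.20],Rt(102.7,0),8)])
E
```

```text
0.1 [0.2479 0.4908 0.2447] [-179.9   -0.   153.2] [63.  5. 10. 95.  0. 90.] [-0.2 -0.8 -0.1] 0.0853 0.0
{"linear": [[-0.051, -0.0241, 0.0056], [-0.0533, -0.0183, 0.0056], [-0.055, -0.0124, 0.0056], [-0.056, -0.0062, 0.0056], [-0.0563, -0.0, 0.0056], [-0.0561, 0.0062, 0.0057], [-0.055, 0.0123, 0.0056], [-0.0533, 0.0183, 0.0056]], "twist": [[-0.0, 0.0, 0.63], [-0.0, 0.0, 0.63], [-0.0, 0.0, 0.63], [-0.0, 0.0, 0.64], [-0.0, 0.0, 0.63], [-0.0, 0.0, 0.63], [-0.0, 0.0, 0.63], [-0.0, 0.0, 0.63]]}
```

send_rows:
  linear:
    - [-0.051,-0.024,0.0056]
    - [-0.053,-0.018,0.0056]
    - [-0.055,-0.012,0.0056]
    - [-0.056,-0.006,0.0056]
    - [-0.056,0,0.0056]
    - [-0.056,0.006,0.0056]
    - [-0.055,0.012,0.0056]
    - [-0.053,0.018,0.0056]
  twist:
    - [0,0,0.63]
    - [0,0,0.63]
    - [0,0,0.63]
    - [0,0,0.63]
    - [0,0,0.63]
    - [0,0,0.63]
    - [0,0,0.63]
    - [0,0,0.63]
  gripper: [100,100,100,100,100,100,100,100]

```text
time: 1.1
ee_pos: [0.5255, 0.1349, 0.2]
tcp_rot: [-180.0, -0.0, 102.6]
wrist_force: [1.1, 0.5, -0.2]
opening: 0.0858
grasp_force: 0.0
```

send_rows:
  linear:
    - [0,0,0]
    - [0,0,0]
  twist:
    - [0,0,0]
    - [0,0,0]
  gripper: [100,100]

```text
time: 1.35
ee_pos: [0.5245, 0.1367, 0.2002]
tcp_rot: [-179.9, -0.0, 102.8]
wrist_force: [-0.0, 0.5, -0.3]
opening: 0.0855
grasp_force: 0.0
```

```bash
python3 - <<'E'
from h import *
o=st(); o,im=save("wrist","pics/w1.png"); import pickle; pickle.dump(o,open("o1.pkl","wb"))
E
```

```text
1.35 [0.5245 0.1367 0.2002] [-179.9   -0.   102.8] [15.  3.  3. 90.  0. 92.] [-0.   0.5 -0.3] 0.0855 0.0
```

View pics/w1.png

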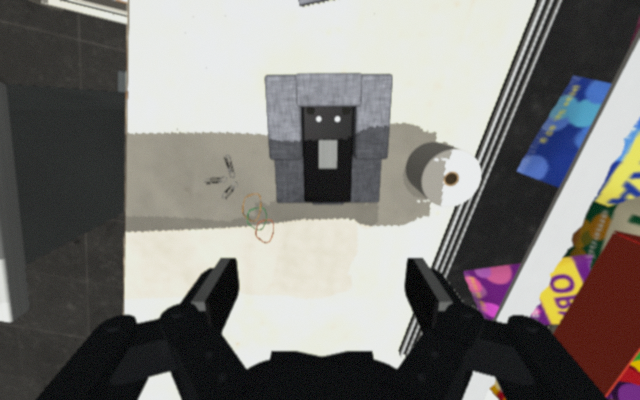

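The wrist view shows the tray's upper corners at (265,75) and (392,73), wall ends at (270,158) and (387,157), slab corners at (277,203) and (379,202), and the lip edge at v≈107.

```bash
python3 - <<'E'
from h import *
import pickle; o=pickle.load(open("o1.pkl","rb"))
uv=[(265,75),(392,73),(270,158),(387,157),(277,203),(379,202),(302,107),(355,107),(304,202),(352,202)]
z=[.038,.038,.038,.038,.008,.008,.0465,.0465,.038,.038]
loc=np.array([(74,60),(74,-60),(-6,60),(-6,-60),(-62,60),(-62,-60)])/1000
P=px2w("wrist",uv,z,o); print(P.round(4))
# fit 2D rigid
A=P[:6,:2];lc=loc.mean(0);ac=A.mean(0)
H=(loc-lc).T@(A-ac);th=np.arctan2(H[0,1]-H[1,0],H[0,0]+H[1,1]);Rm=np.array([[np.cos(th),-np.sin(th)],[np.sin(th),np.cos(th)]])
t=ac-Rm@lc;print("tray",t,np.degrees(th));print("res mm",((A-t)@Rm-loc).round(4)*1000)
print("others local",(((P[6:,:2]-t)@Rm)*1000).round(1))
im=cv2.imread("pics/w1.png");cv2.imwrite("pics/w1c.png",cv2.resize(im[60:215,250:405],None,fx=3.8,fy=3.8,interpolation=cv2.INTER_CUBIC))
E
```

```text
[[0.4494 0.2296 0.038 ]
 [0.5632 0.257  0.038 ]
 [0.4666 0.1548 0.038 ]
 [0.5811 0.1816 0.038 ]
 [0.4792 0.0983 0.008 ]
 [0.595  0.1257 0.008 ]
 [0.4889 0.2098 0.0465]
 [0.5367 0.2206 0.0465]
 [0.5094 0.1166 0.038 ]
 [0.5589 0.1278 0.038 ]]
tray [0.52289136 0.17255356] 103.26744286999165
res mm [[-1.6 -1.6]
 [-1.1  1.4]
 [ 1.6 -1.2]
 [ 1.5  1.2]
 [-0.3 -0.4]
 [-0.2  0.6]]
others local [[ 44.1  24.6]
 [ 43.6 -24.5]
 [-51.4  26. ]
 [-51.8 -24.7]]
```

View pics/w1c.png

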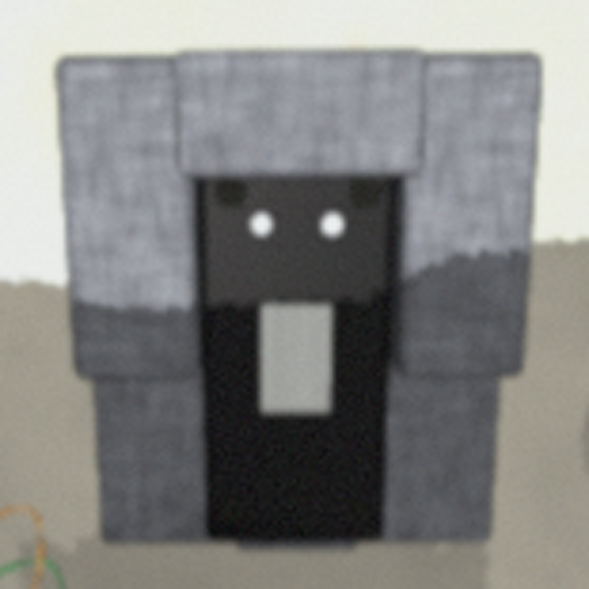

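The close-up confirms the layout: the scanner sits centred in the slot, the lip is at the top, and the free end at about v=540 is open at the sides. I'll grasp it leaning 40°.

```bash
cat >> h.py <<'E'
TR=np.array([.5229,.1726,0]);H=103.2
ux=np.array([np.cos(np.radians(H)),np.sin(np.radians(H)),0]);uz=np.array([0,0,1.])
def gt(g,r): return np.array(g)+0.005*r.apply([0,0,1])
E
python3 - <<'E'
from h import *
o=st(); p,r=tcp(o)
r1=Rt(H,40); g=TR-.035*ux+.034*uz; z=r1.apply([0,0,1]); print(z,g)
p,r=rows(p,r,[(gt(g,r1)-.07*z,r1,8)])
rows(p,r,[(gt(g,r1),r1,8)])
E
```

```text
1.4 [0.5243 0.1372 0.2004] [-180.    -0.   102.9] [15.  3.  3. 90.  0. 92.] [-0.4 -0.7  0.4] 0.0853 0.0
[-0.14678111  0.62580446 -0.76604444] [0.53089228 0.13852474 0.034     ]
{"linear": [[-0.0052, 0.0009, 0.0146], [-0.0065, 0.0008, 0.014], [-0.0077, 0.0009, 0.0135], [-0.0089, 0.0009, 0.0127], [-0.0099, 0.0008, 0.0119], [-0.0109, 0.0009, 0.011], [-0.0119, 0.0008, 0.01], [-0.0126, 0.0009, 0.0089]], "twist": [[0.0, 0.5, -0.0], [0.0, 0.5, -0.01], [0.0, 0.5, -0.0], [0.01, 0.5, -0.01], [-0.0, 0.5, -0.0], [-0.0, 0.5, -0.01], [-0.0, 0.5, 0.0], [-0.0, 0.5, -0.0]]}
{"linear": [[-0.0, -0.0, 0.0088], [-0.0, -0.0, 0.0087], [-0.0, -0.0, 0.0088], [-0.0, -0.0, 0.0087], [-0.0, -0.0, 0.0088], [-0.0, -0.0, 0.0087], [-0.0, -0.0, 0.0088], [-0.0, -0.0, 0.0087]], "twist": [[-0.0, -0.0, -0.0], [-0.0, -0.0, -0.0], [-0.0, -0.0, -0.0], [-0.0, -0.0, -0.0], [-0.0, -0.0, -0.0], [-0.0, -0.0, -0.0], [-0.0, -0.0, -0.0], [-0.0, -0.0, -0.0]]}
```

send_rows:
  linear:
    - [-0.005,0.001,0.0146]
    - [-0.0065,0.001,0.014]
    - [-0.008,0.001,0.0135]
    - [-0.009,0.001,0.0127]
    - [-0.01,0.001,0.012]
    - [-0.011,0.001,0.011]
    - [-0.012,0.001,0.01]
    - [-0.0125,0,0.009]
  twist:
    - [0,0.5,0]
    - [0,0.5,-0.01]
    - [0,0.5,0]
    - [0,0.5,-0.01]
    - [0,0.5,0]
    - [0,0.5,0]
    - [0,0.5,0]
    - [0,0.5,0]
  gripper: [100,100,100,100,100,100,100,100]

```text
time: 2.4
ee_pos: [0.5409, 0.0983, 0.0838]
tcp_rot: [179.8, -40.1, 103.2]
wrist_force: [0.8, 0.3, 0.3]
opening: 0.0852
grasp_force: 0.0
```

send_rows:
  linear:
    - [0,0,0.01]
    - [0,0,0.01]
    - [0,0,0.01]
    - [0,0,0.01]
    - [0,0,0]
  twist:
    - [0,0,0]
    - [0,0,0]
    - [0,0,0]
    - [0,0,0]
    - [0,0,0]
  gripper: [90,85,80,78,78]

```text
time: 3.02
ee_pos: [0.5348, 0.1229, 0.0528]
tcp_rot: [180.0, -40.0, 103.1]
wrist_force: [1.0, -0.6, 0.1]
opening: 0.0668
grasp_force: 0.0
```

```bash
python3 - <<'E'
from h import *
o=st(); p,r=tcp(o); o,im=save("wrist","pics/w2.png"); import pickle; pickle.dump(o,open("o2.pkl","wb"))
r1=Rt(H,40); g=TR-.035*ux+.034*uz
rows(p,r,[(gt(g,r1),r1,4)])
for L in ([-52,25,38],[-52,-25,38],[45.5,25,46.5],[45.5,-25,46.5],[-6,60,38],[-6,-60,38]):
    l=np.array(L)/1000; print(L,w2px("wrist",[TR+l[0]*ux+l[1]*np.cross(uz,ux)+l[2]*uz],o).round(0))
E
```

```text
3.02 [0.5348 0.1229 0.0528] [180.  -40.  103.1] [-5. 16. -6. 82. 38. 67.] [ 1.  -0.6  0.1] 0.0668 0.0
{"linear": [[0.0001, -0.0001, 0.0074], [0.0, -0.0, 0.0075], [0.0001, -0.0001, 0.0074], [0.0001, -0.0001, 0.0074]], "twist": [[0.0, 0.0, -0.0], [0.01, 0.0, -0.0], [-0.0, 0.0, -0.01], [0.0, 0.0, 0.0]]}
[-52, 25, 38] [[277. 278.]]
[-52, -25, 38] [[367. 278.]]
[45.5, 25, 46.5] [[283. 123.]]
[45.5, -25, 46.5] [[359. 123.]]
[-6, 60, 38] [[224. 201.]]
[-6, -60, 38] [[419. 201.]]
```

View pics/w2.png

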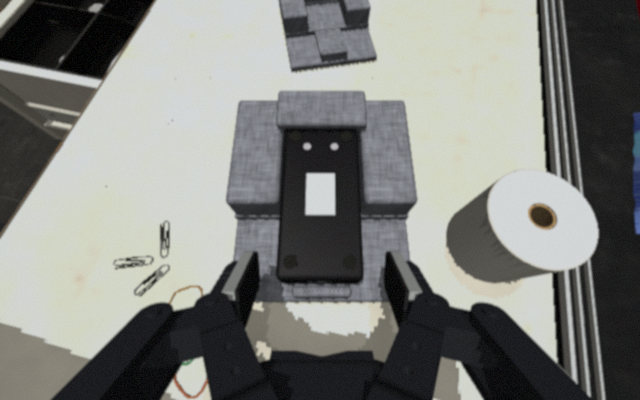

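The wrist view shows the scanner centred between the open fingers. Its free-end corners are at about (278,280) and (361,280), within about 1 mm of the prediction, so I'll advance and close.

send_rows:
  linear:
    - [0,-0.001,0.0075]
    - [0,0,0.0075]
    - [0,0,0.0075]
    - [0,0,0.007]
    - [0,0,0]
    - [0,0,0]
  twist:
    - [0,0,0]
    - [0,0,0]
    - [0,0,0]
    - [0,0,0]
    - [0,0,0]
    - [0,0,0]
  gripper: [78,78,78,78,70,62]
  grip_force: 50

```text
time: 3.82
ee_pos: [0.5302, 0.1403, 0.0304]
tcp_rot: [179.9, -40.0, 103.0]
wrist_force: [0.6, 0.7, -0.5]
opening: 0.0528
grasp_force: 0.0
```

send_rows:
  linear:
    - [0,0,0]
    - [0,0,0]
    - [0,0,0]
    - [0,0,0]
    - [0,0,0]
  twist:
    - [0,0,0]
    - [0,0,0]
    - [0,0,0]
    - [0,0,0]
    - [0,0,0]
  gripper: [58,50,45,45,45]

```text
time: 4.45
ee_pos: [0.5304, 0.1402, 0.0307]
tcp_rot: [179.9, -40.0, 103.0]
wrist_force: [-0.3, -4.1, 5.4]
opening: 0.0494
grasp_force: 52.5
```

```bash
cat >> h.py <<'E'
uy=np.cross(uz,ux)
def tip(p,r,th,s,lift):
    """scanner tilt th deg about bottom lip edge, slid back s and lifted (m), from grasp pose p,r at rest in the tray"""
    q=R.from_rotvec(np.radians(th)*uy); c=TR+.052*ux+.014*uz
    return c-s*ux+lift*uz+q.apply(p-c), q*r
E
python3 - <<'E'
from h import *
import pickle
o=st(); p,r=tcp(o); pickle.dump((p,r),open("grasp.pkl","wb"))
S=lambda t:.024*np.sin(np.radians(t))+.0005
W=[(*tip(p,r,t,S(t),.0005),2) for t in np.arange(2.5,20.1,2.5)]
W+=[(*tip(p,r,22,S(22)+.011,.001),6)]
W+=[(*tip(p,r,t,S(t)+.011,.001),2) for t in (28,34,40,46,52)]
rows(p,r,W)
E
```

```text
4.45 [0.5304 0.1402 0.0307] [179.9 -40.  103. ] [-3. 16. -9. 78. 38. 70.] [-0.3 -4.1  5.4] 0.0494 52.5
{"linear": [[0.0011, 0.0, -0.0018], [0.001, 0.0, -0.0019], [0.0011, 0.0, -0.0015], [0.001, 0.0, -0.0015], [0.0011, 0.0, -0.0015], [0.0011, 0.0, -0.0014], [0.001, 0.0, -0.0014], [0.0011, 0.0, -0.0015]], "twist": [[-0.0, -0.12, -0.0], [-0.0, -0.13, -0.0], [-0.0, -0.12, -0.0], [-0.0, -0.13, -0.0], [-0.0, -0.12, -0.0], [-0.0, -0.13, -0.0], [-0.0, -0.12, -0.0], [-0.0, -0.13, -0.0]]}
{"linear": [[0.001, 0.0, -0.0014], [0.001, 0.0, -0.0015], [0.0011, 0.0, -0.0014], [0.001, 0.0, -0.0014], [0.0011, 0.0, -0.0014], [0.001, 0.0, -0.0013], [0.001, 0.0, -0.0014], [0.001, 0.0, -0.0014]], "twist": [[-0.0, -0.12, -0.0], [-0.0, -0.13, -0.0], [-0.0, -0.12, -0.0], [-0.0, -0.13, -0.0], [-0.0, -0.12, -0.0], [-0.0, -0.13, -0.01], [-0.0, -0.12, 0.0], [-0.0, -0.13, 0.0]]}
{"linear": [[-0.0014, 0.0, -0.0011], [-0.0014, 0.0, -0.001], [-0.0015, 0.0, -0.001], [-0.0014, 0.0, -0.0011], [-0.0014, 0.0001, -0.001], [-0.0015, -0.0, -0.001], [0.0026, -0.0, -0.003], [0.0025, -0.0, -0.0032]], "twist": [[-0.0, -0.03, 0.0], [-0.0, -0.04, 0.0], [-0.0, -0.03, 0.0], [-0.0, -0.03, 0.0], [-0.0, -0.04, 0.0], [-0.01, -0.03, 0.0], [0.0, -0.3, 0.0], [0.0, -0.3, 0.0]]}
{"linear": [[0.0026, -0.0, -0.0029], [0.0025, -0.0, -0.003], [0.0027, 0.0, -0.0028], [0.0025, 0.0, -0.0029], [0.0028, 0.0, -0.0027], [0.0026, 0.0, -0.0027], [0.0029, 0.0, -0.0026], [0.0027, 0.0, -0.0028]], "twist": [[0.0, -0.3, -0.0], [0.0, -0.3, -0.0], [0.0, -0.3, -0.0], [0.0, -0.3, -0.0], [-0.0, -0.3, -0.0], [-0.0, -0.3, -0.01], [-0.0, -0.3, 0.0], [-0.0, -0.3, 0.0]]}
```

send_rows:
  linear:
    - [0.0011,0,-0.0018]
    - [0.001,0,-0.0019]
    - [0.0011,0,-0.0015]
    - [0.001,0,-0.0015]
    - [0.0011,0,-0.0015]
    - [0.0011,0,-0.0014]
    - [0.001,0,-0.0014]
    - [0.0011,0,-0.0015]
  twist:
    - [0,-0.12,0]
    - [0,-0.13,0]
    - [0,-0.12,0]
    - [0,-0.13,0]
    - [0,-0.12,0]
    - [0,-0.13,0]
    - [0,-0.12,0]
    - [0,-0.13,0]
  gripper: [45,45,45,45,45,45,45,45]

```text
time: 5.45
ee_pos: [0.5301, 0.1399, 0.0454]
tcp_rot: [180.0, -29.9, 103.0]
wrist_force: [-0.4, -0.1, -1.7]
opening: 0.049
grasp_force: 51.8
```

Forces are low, so I'll continue.

send_rows:
  linear:
    - [0.001,0,-0.0014]
    - [0.001,0,-0.0015]
    - [0.0011,0,-0.0014]
    - [0.001,0,-0.0014]
    - [0.0011,0,-0.0014]
    - [0.001,0,-0.0013]
    - [0.001,0,-0.0014]
    - [0.001,0,-0.0014]
  twist:
    - [0,-0.12,0]
    - [0,-0.13,0]
    - [0,-0.12,0]
    - [0,-0.13,0]
    - [0,-0.12,0]
    - [0,-0.13,0]
    - [0,-0.12,0]
    - [0,-0.13,0]
  gripper: [45,45,45,45,45,45,45,45]

```text
time: 6.45
ee_pos: [0.5296, 0.1424, 0.0591]
tcp_rot: [180.0, -19.9, 103.0]
wrist_force: [0.2, -0.1, -2.1]
opening: 0.049
grasp_force: 51.8
```

send_rows:
  linear:
    - [-0.0014,0,-0.0011]
    - [-0.0014,0,-0.001]
    - [-0.0015,0,-0.001]
    - [-0.0014,0,-0.0011]
    - [-0.0014,0,-0.001]
    - [-0.0015,0,-0.001]
    - [0.0026,0,-0.003]
    - [0.0025,0,-0.0032]
  twist:
    - [0,-0.03,0]
    - [0,-0.04,0]
    - [0,-0.03,0]
    - [0,-0.03,0]
    - [0,-0.04,0]
    - [0,-0.03,0]
    - [0,-0.3,0]
    - [0,-0.3,0]
  gripper: [45,45,45,45,45,45,45,45]

```text
time: 7.45
ee_pos: [0.5312, 0.1353, 0.0695]
tcp_rot: [180.0, -11.9, 103.0]
wrist_force: [-0.2, 0.3, -2.6]
opening: 0.0491
grasp_force: 51.9
```

send_rows:
  linear:
    - [0.0026,0,-0.0029]
    - [0.0025,0,-0.003]
    - [0.0027,0,-0.0028]
    - [0.0025,0,-0.0029]
    - [0.0028,0,-0.0027]
    - [0.0026,0,-0.0027]
    - [0.0029,0,-0.0026]
    - [0.0027,0,-0.0028]
  twist:
    - [0,-0.3,0]
    - [0,-0.3,0]
    - [0,-0.3,0]
    - [0,-0.3,0]
    - [0,-0.3,0]
    - [0,-0.3,0]
    - [0,-0.3,0]
    - [0,-0.3,0]
  gripper: [45,45,45,45,45,45,45,45]

```text
time: 8.45
ee_pos: [0.5265, 0.1556, 0.0924]
tcp_rot: [179.9, 12.1, 103.0]
wrist_force: [-0.0, -0.1, -2.2]
opening: 0.0491
grasp_force: 51.9
```

```bash
cat >> h.py <<'E'
import pickle
PH=71.3
def scan_in_tool():
    p,r=pickle.load(open("grasp.pkl","rb")); c=TR+.026*uz   # scanner_mid at rest
    return r.inv().apply(c-p), r.inv()*R.from_euler("z",H,degrees=True)
def tool_for(mid,Rs,sit):
    d,q=sit; r=Rs*q.inv(); return np.array(mid)-r.apply(d), r
def Rup(h,th=90): return R.from_euler("zy",[0,0],degrees=True)*R.from_euler("z",h,degrees=True)*R.from_euler("y",th,degrees=True)
E
python3 - <<'E'
from h import *
o=st(); p,r=tcp(o); s=scan_in_tool()
print("mid now",p+r.apply(s[0]))
W=[(p+[0,0,.06],r,4),(*tool_for([.49,.05,.13],Rup(95,70),s),4),(*tool_for([.49,-.01,.09],Rup(PH),s),5),(*tool_for([.49,-.01,.06],Rup(PH),s),3)]
for w in W: print(w[0],w[1].as_euler("xyz",degrees=True))
rows(p,r,W)
E
```

```text
8.45 [0.5265 0.1556 0.0924] [179.9  12.1 103. ] [ 22.   6.  -6.  80. -12. 100.] [-0.  -0.1 -2.2] 0.0491 51.9
mid now [0.52277602 0.17195728 0.0631833 ]
[0.526507   0.15564996 0.15235603] [179.94583148  12.0791743  102.98025308]
[0.4904629  0.0430802  0.16290591] [179.72279651  30.01134133  94.85694174]
[ 0.49138486 -0.00546581  0.12329295] [179.64665903  50.01125902  71.10723485]
[ 0.49138486 -0.00546581  0.09329295] [179.64665903  50.01125902  71.10723485]
{"linear": [[-0.0031, 0.0, -0.0147], [-0.0032, 0.0, -0.0146], [-0.0031, 0.0, -0.0147], [-0.0032, 0.0001, -0.0147], [-0.0254, -0.0151, 0.0027], [-0.0255, -0.0142, 0.0049], [-0.0256, -0.0133, 0.0071], [-0.0253, -0.0124, 0.0092]], "twist": [[0.0, 0.0, 0.0], [0.0, 0.0, 0.0], [0.0, 0.0, 0.0], [0.0, 0.0, 0.0], [0.07, -0.45, 0.19], [0.07, -0.45, 0.19], [0.06, -0.44, 0.19], [0.07, -0.45, 0.19]]}
{"linear": [[-0.0044, -0.0007, 0.0117], [-0.0037, 0.0002, 0.012], [-0.0027, 0.001, 0.0122], [-0.0018, 0.0019, 0.0123], [-0.0009, 0.0026, 0.0122], [0.0077, -0.0, 0.0064], [0.0076, -0.0001, 0.0065], [0.0077, -0.0, 0.0064]], "twist": [[0.31, -0.4, 0.36], [0.3, -0.39, 0.37], [0.31, -0.4, 0.36], [0.3, -0.4, 0.36], [0.31, -0.39, 0.36], [-0.0, -0.0, 0.0], [-0.0, -0.0, 0.0], [-0.0, -0.0, 0.0]]}
```

send_rows:
  linear:
    - [-0.0031,0,-0.0147]
    - [-0.0032,0,-0.0146]
    - [-0.0031,0,-0.0147]
    - [-0.0032,0,-0.0147]
    - [-0.0254,-0.015,0.0027]
    - [-0.0255,-0.014,0.005]
    - [-0.0256,-0.0133,0.007]
    - [-0.0253,-0.0124,0.009]
  twist:
    - [0,0,0]
    - [0,0,0]
    - [0,0,0]
    - [0,0,0]
    - [0.07,-0.45,0.19]
    - [0.07,-0.45,0.19]
    - [0.06,-0.44,0.19]
    - [0.07,-0.45,0.19]
  gripper: [45,45,45,45,45,45,45,45]

```text
time: 9.45
ee_pos: [0.4906, 0.0421, 0.1638]
tcp_rot: [179.6, 30.0, 94.7]
wrist_force: [-0.4, 0.7, -0.9]
opening: 0.049
grasp_force: 52.5
```

send_rows:
  linear:
    - [-0.0044,-0.0007,0.0117]
    - [-0.0037,0,0.012]
    - [-0.0027,0.001,0.0122]
    - [-0.0018,0.002,0.0123]
    - [-0.001,0.0026,0.0122]
    - [0,0,0]
    - [0,0,0]
  twist:
    - [0.31,-0.4,0.36]
    - [0.3,-0.39,0.37]
    - [0.31,-0.4,0.36]
    - [0.3,-0.4,0.36]
    - [0.31,-0.39,0.36]
    - [0,0,0]
    - [0,0,0]
  gripper: [45,45,45,45,45,45,45]

```text
time: 10.32
ee_pos: [0.4919, -0.0054, 0.1238]
tcp_rot: [179.8, 49.8, 71.3]
wrist_force: [0.2, 0.4, -1.2]
opening: 0.0489
grasp_force: 52.9
```

```bash
python3 - <<'E'
from h import *
o=st(); p,r=tcp(o); s=scan_in_tool(); m=p+r.apply(s[0]); Rs=r*s[1]
print("mid",m, "x_s",Rs.apply([1,0,0]),"z_s",Rs.apply([0,0,1]))
rows(p,r,[(*tool_for([*m[:2],.053],Rup(PH),s),8)])
o,im=save("side","pics/s1.png")
c=[m+Rs.apply(np.array(q)/1000) for q in ((52,25,-12),(52,-25,-12),(-52,25,-12),(-52,-25,-12),(52,25,12),(-52,25,12))]
print(w2px("side",c).round(0).tolist())
u,v=w2px("side",[m])[0].astype(int)
cr=im[v-50:v+50,u-65:u+65,::-1];cv2.imwrite("pics/s1c.png",cv2.resize(cr,None,fx=6,fy=6,interpolation=cv2.INTER_CUBIC));print(u-65,v-50)
E
```

```text
10.32 [ 0.4919 -0.0054  0.1238] [179.8  49.8  71.3] [ 19.  24.   5. 107. -37. 140.] [ 0.2  0.4 -1.2] 0.0489 52.9
mid [ 0.49047612 -0.00984678  0.0904939 ] x_s [-4.20786190e-04  3.99122687e-03 -9.99991946e-01] z_s [0.31947986 0.94758605 0.00364763]
{"linear": [[0.0036, -0.0, 0.003], [0.0036, -0.0, 0.003], [0.0036, -0.0001, 0.003], [0.0036, 0.0, 0.003], [0.0036, 0.0, 0.0031], [0.0036, -0.0, 0.003], [0.0036, -0.0, 0.003], [0.0036, -0.0001, 0.003]], "twist": [[-0.0, -0.0, 0.0], [-0.0, -0.01, 0.0], [-0.0, 0.0, 0.0], [-0.0, -0.0, 0.01], [-0.0, -0.0, -0.0], [-0.0, -0.01, -0.0], [-0.0, 0.0, 0.0], [-0.0, -0.0, 0.0]]}
[[289.0, 193.0], [305.0, 196.0], [289.0, 160.0], [305.0, 163.0], [293.0, 190.0], [292.0, 158.0]]
233 126
```

View pics/s1c.png

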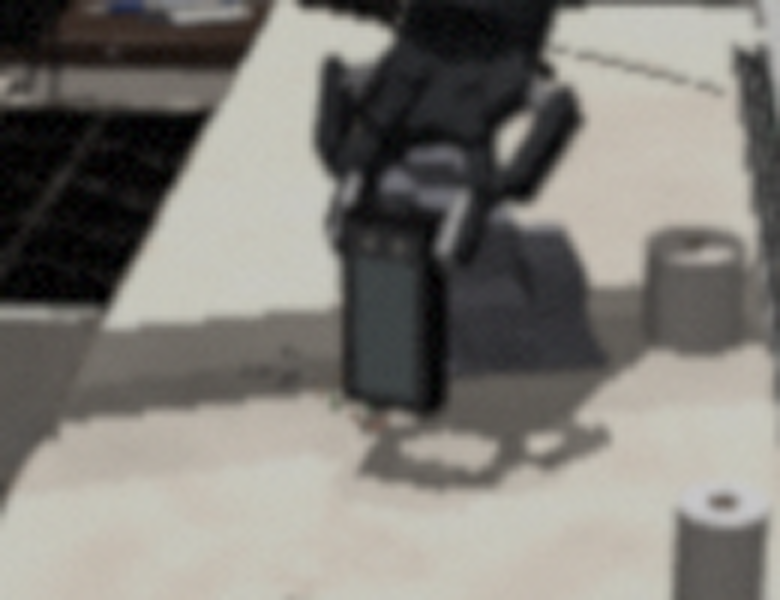

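The side view shows the scanner upright in the grip, face toward the camera. Its bottom corners at crop (345,400) and (435,412) match the prediction, so I'll lower it.

send_rows:
  linear:
    - [0.0036,0,0.003]
    - [0.0036,0,0.003]
    - [0.0036,0,0.003]
    - [0.0036,0,0.003]
    - [0.0036,0,0.003]
    - [0.0036,0,0.003]
    - [0.0036,0,0.003]
    - [0.0022,0,0.0019]
  twist:
    - [0,0,0]
    - [0,-0.01,0]
    - [0,0,0]
    - [0,0,0]
    - [0,-0.01,0]
    - [0,0,0]
    - [0,0,0]
    - [0,0,0]
  gripper: [45,45,45,45,45,45,45,45]

```text
time: 11.38
ee_pos: [0.4916, -0.0056, 0.0871]
tcp_rot: [179.8, 50.1, 71.3]
wrist_force: [0.6, 0.0, -1.6]
opening: 0.049
grasp_force: 52.9
```

send_rows:
  linear:
    - [0.0008,0,0.0006]
    - [0.0008,0,0.0006]
    - [0,0,0]
  twist:
    - [0,0,0]
    - [0,0,0]
    - [0,0,0]
  gripper: [45,45,45]

```text
time: 11.75
ee_pos: [0.4917, -0.0055, 0.0855]
tcp_rot: [179.8, 50.1, 71.2]
wrist_force: [-0.3, 0.5, -1.9]
opening: 0.0491
grasp_force: 52.9
```

send_rows:
  linear:
    - [0.0004,0,0.0003]
    - [0.0004,0,0.0003]
    - [0,0,0]
  twist:
    - [0,0,0]
    - [0,0,0]
    - [0,0,0]
  gripper: [45,45,45]

```text
time: 12.12
ee_pos: [0.4917, -0.0055, 0.0852]
tcp_rot: [179.8, 50.1, 71.2]
wrist_force: [-1.3, 1.5, 4.4]
opening: 0.0493
grasp_force: 53.6
```

send_rows:
  linear:
    - [0.0004,0,0.0003]
    - [0.0004,0,0.0003]
    - [0,0,0]
  twist:
    - [0,0,0]
    - [0,0,0]
    - [0,0,0]
  gripper: [45,45,45]

```text
time: 12.5
ee_pos: [0.4918, -0.0055, 0.0852]
tcp_rot: [179.8, 50.2, 71.3]
wrist_force: [-2.7, 1.9, 13.0]
opening: 0.049
grasp_force: 54.3
```

send_rows:
  linear:
    - [-0.0007,0,-0.0005]
    - [0,0,0]
    - [0,0,0]
    - [0,0,0]
    - [0,0,0]
    - [0,0,0]
    - [0,0,0]
    - [0,0,0]
  twist:
    - [0,0,0]
    - [0,0,0]
    - [0,0,0]
    - [0,0,0]
    - [0,0,0]
    - [0,0,0]
    - [0,0,0]
    - [0,0,0]
  gripper: [45,45,57,59,62,66,72,80]
  grip_force: 20

```text
time: 13.5
ee_pos: [0.4917, -0.0055, 0.0843]
tcp_rot: [179.8, 50.1, 71.2]
wrist_force: [0.4, 0.8, 0.5]
opening: 0.0684
grasp_force: 0.0
```

send_rows:
  linear:
    - [0,0,-0.005]
    - [0,0,-0.01]
    - [0,0,-0.02]
    - [0,0,-0.025]
    - [0,0,-0.03]
    - [0,0,0]
  twist:
    - [0,0,0]
    - [0,0,0]
    - [0,0,0]
    - [0,0,0]
    - [0,0,0]
    - [0,0,0]
  gripper: [82,82,82,82,82,82]

```text
time: 14.25
ee_pos: [0.5145, 0.0616, 0.1431]
tcp_rot: [179.7, 50.0, 71.2]
wrist_force: [0.0, -0.4, -0.3]
opening: 0.0699
grasp_force: 0.0
```

```bash
python3 - <<'E'
from h import *
o=st(); o,im=save("wrist","pics/w3.png"); pickle.dump(o,open("o3.pkl","wb"))
m=np.array([.4905,-.0098,.052]);Rs=Rup(PH)
c=[m+Rs.apply(np.array(q)/1000) for q in ((-52,25,12),(-52,-25,12),(-52,25,-12),(-52,-25,-12),(52,25,12),(52,-25,12))]
print(w2px("wrist",c,o).round(0).tolist())
E
```

```text
14.25 [0.5145 0.0616 0.1431] [179.7  50.   71.2] [ 24.  31.  16. 115. -34. 145.] [ 0.  -0.4 -0.3] 0.0699 0.0
[[289.0, 232.0], [354.0, 232.0], [292.0, 240.0], [351.0, 240.0], [293.0, 119.0], [349.0, 119.0]]
```

View pics/w3.png

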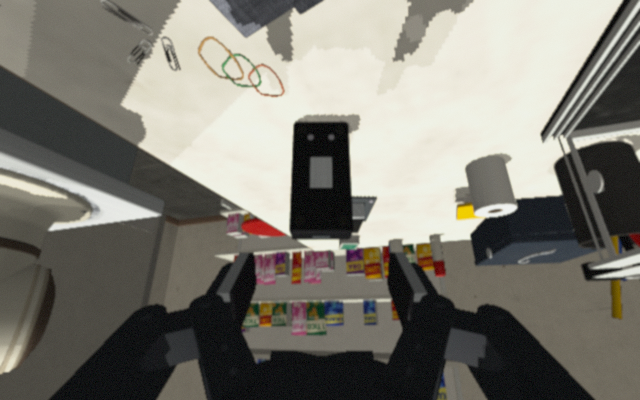

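The wrist view shows the scanner standing freely, lip-end corners at (294,121) and (350,121) and top at v≈237, which is where I expected. I'll go over it to the face side.

```bash
python3 - <<'E'
from h import *
o=st(); p,r=tcp(o); g=np.array([.4905,-.0098,.053]); r2=Rt(PH,60); z=r2.apply([0,0,1]); print(z)
p,r=rows(p,r,[([.51,.05,.25],Rt(PH,-20),5),([.49,-.03,.27],Rt(PH,0),3)])
rows(p,r,[([.465,-.11,.21],Rt(PH,45),6),(gt(g,r2)-.09*z,r2,4)])
E
```

```text
14.3 [0.5141 0.0608 0.1422] [179.7  50.1  71.3] [ 24.  31.  16. 115. -34. 145.] [-0.2  0.4  0.1] 0.0703 0.0
[ 0.27765899  0.82030816 -0.5       ]
{"linear": [[-0.018, -0.0, -0.0121], [-0.0167, -0.0, -0.0138], [-0.0151, -0.0001, -0.0156], [-0.0134, -0.0, -0.017], [-0.0115, -0.0001, -0.0184], [-0.028, 0.0022, 0.0031], [-0.0282, 0.0022, -0.0002], [-0.028, 0.0022, -0.0034]], "twist": [[0.0, 0.6, 0.0], [0.01, 0.6, 0.0], [0.0, 0.6, 0.0], [0.01, 0.61, 0.0], [0.0, 0.6, 0.0], [0.0, 0.67, 0.0], [0.0, 0.66, 0.0], [0.0, 0.67, 0.0]]}
{"linear": [[-0.014, 0.0003, 0.01], [-0.0151, 0.0003, 0.0081], [-0.0161, 0.0004, 0.006], [-0.0167, 0.0003, 0.0039], [-0.0171, 0.0003, 0.0016], [-0.0172, 0.0003, -0.0006], [-0.015, -0.002, 0.0255], [-0.0167, -0.002, 0.0244]], "twist": [[-0.0, 0.75, 0.0], [-0.0, 0.75, 0.0], [-0.0, 0.75, 0.0], [-0.0, 0.75, 0.0], [-0.0, 0.75, 0.0], [-0.0, 0.75, 0.0], [-0.0, 0.37, 0.0], [-0.0, 0.38, 0.0]]}
{"linear": [[-0.0182, -0.0019, 0.0233], [-0.0197, -0.002, 0.022]], "twist": [[-0.0, 0.37, 0.0], [-0.0, 0.38, 0.0]]}
```

send_rows:
  linear:
    - [-0.018,0,-0.012]
    - [-0.0167,0,-0.0138]
    - [-0.015,0,-0.0156]
    - [-0.0134,0,-0.017]
    - [-0.0115,0,-0.0184]
    - [-0.028,0.0022,0.003]
    - [-0.028,0.0022,0]
    - [-0.028,0.0022,-0.0034]
  twist:
    - [0,0.6,0]
    - [0,0.6,0]
    - [0,0.6,0]
    - [0,0.61,0]
    - [0,0.6,0]
    - [0,0.67,0]
    - [0,0.66,0]
    - [0,0.67,0]
  gripper: [90,90,90,90,90,90,90,90]

```text
time: 15.3
ee_pos: [0.4891, -0.0316, 0.2696]
tcp_rot: [179.8, -0.2, 71.4]
wrist_force: [0.3, 0.1, 0.2]
opening: 0.0768
grasp_force: 0.0
```

send_rows:
  linear:
    - [-0.014,0,0.01]
    - [-0.015,0,0.008]
    - [-0.016,0,0.006]
    - [-0.0167,0,0.004]
    - [-0.017,0,0.0016]
    - [-0.017,0.002,-0.0006]
    - [0,0,0]
    - [0,0,0]
  twist:
    - [0,0.75,0]
    - [0,0.75,0]
    - [0,0.75,0]
    - [0,0.75,0]
    - [0,0.75,0]
    - [0,0.75,0]
    - [0,0,0]
    - [0,0,0]
  gripper: [90,90,90,90,90,90,90,90]

```text
time: 16.3
ee_pos: [0.465, -0.1104, 0.2099]
tcp_rot: [179.9, -44.9, 71.4]
wrist_force: [-0.4, 0.0, -0.1]
opening: 0.0772
grasp_force: 0.0
```

```bash
python3 - <<'E'
from h import *
o=st(); p,r=tcp(o); g=np.array([.4905,-.0098,.053]); r2=Rt(PH,60); z=r2.apply([0,0,1])
p,r=rows(p,r,[(gt(g,r2)-.09*z,r2,6),(gt(g,r2)-.05*z,r2,2)])
rows(p,r,[(gt(g,r2),r2,7)])
E
```

```text
16.3 [ 0.465  -0.1104  0.2099] [179.9 -44.9  71.4] [-36.   3.  -6.  98.  42.  66.] [-0.4  0.  -0.1] 0.0772 0.0
{"linear": [[-0.0099, -0.0014, 0.017], [-0.0107, -0.0014, 0.0166], [-0.0113, -0.0013, 0.0161], [-0.0121, -0.0014, 0.0156], [-0.0128, -0.0013, 0.015], [-0.0134, -0.0014, 0.0144], [0.0, -0.0, 0.02], [0.0, -0.0, 0.02]], "twist": [[0.0, 0.25, 0.0], [0.0, 0.25, 0.0], [0.0, 0.26, 0.01], [0.0, 0.25, -0.0], [0.0, 0.25, -0.0], [0.0, 0.25, 0.0], [0.0, 0.0, 0.0], [0.0, 0.0, 0.0]]}
{"linear": [[0.0, -0.0, 0.0071], [0.0, -0.0, 0.0072], [0.0, -0.0, 0.0071], [0.0, -0.0, 0.0072], [0.0, -0.0, 0.0071], [0.0, -0.0, 0.0072], [0.0, -0.0, 0.0071]], "twist": [[0.0, 0.0, 0.0], [0.0, 0.0, 0.0], [0.0, 0.0, 0.0], [0.0, 0.0, 0.0], [0.0, 0.0, 0.0], [0.0, 0.0, 0.0], [0.0, 0.0, 0.0]]}
```

send_rows:
  linear:
    - [-0.01,-0.0014,0.017]
    - [-0.0107,-0.0014,0.0166]
    - [-0.0113,-0.0014,0.016]
    - [-0.012,-0.0014,0.0156]
    - [-0.0128,-0.0014,0.015]
    - [-0.0134,-0.0014,0.0144]
    - [0,0,0]
    - [0,0,0]
  twist:
    - [0,0.25,0]
    - [0,0.25,0]
    - [0,0.26,0]
    - [0,0.25,0]
    - [0,0.25,0]
    - [0,0.25,0]
    - [0,0,0]
    - [0,0,0]
  gripper: [90,90,90,90,88,86,84,84]

```text
time: 17.3
ee_pos: [0.4672, -0.0795, 0.096]
tcp_rot: [179.7, -60.1, 71.6]
wrist_force: [-0.8, -0.4, 0.0]
opening: 0.0714
grasp_force: 0.0
```

```bash
python3 - <<'E'
from h import *
o=st(); p,r=tcp(o); g=np.array([.4905,-.0098,.053]); r2=Rt(PH,60)
rows(p,r,[(gt(g,r2),r2,8)])
o,im=save("wrist","pics/w4.png")
m=np.array([.4905,-.0098,.052]);Rs=Rup(PH)
c=[m+Rs.apply(np.array(q)/1000) for q in ((-52,25,-12),(-52,-25,-12),(52,25,-12),(52,-25,-12))]
print(w2px("wrist",c,o).round(0).tolist())
E
```

```text
17.3 [ 0.4672 -0.0795  0.096 ] [179.7 -60.1  71.6] [-38.  13. -16.  91.  55.  55.] [-0.8 -0.4  0. ] 0.0714 0.0
{"linear": [[-0.0001, -0.0, 0.0113], [-0.0001, -0.0001, 0.0112], [-0.0, -0.0, 0.0113], [-0.0001, -0.0, 0.0113], [-0.0001, -0.0001, 0.0112], [-0.0001, -0.0, 0.0113], [-0.0001, -0.0001, 0.0113], [-0.0, 0.0, 0.0112]], "twist": [[-0.0, -0.0, 0.0], [-0.0, -0.0, 0.0], [-0.0, -0.0, 0.01], [-0.0, -0.0, -0.0], [-0.0, -0.0, -0.0], [-0.0, -0.0, 0.0], [-0.0, -0.01, 0.0], [-0.0, 0.0, 0.01]]}
[[281.0, 178.0], [360.0, 178.0], [293.0, 262.0], [348.0, 262.0]]
```

View pics/w4.png

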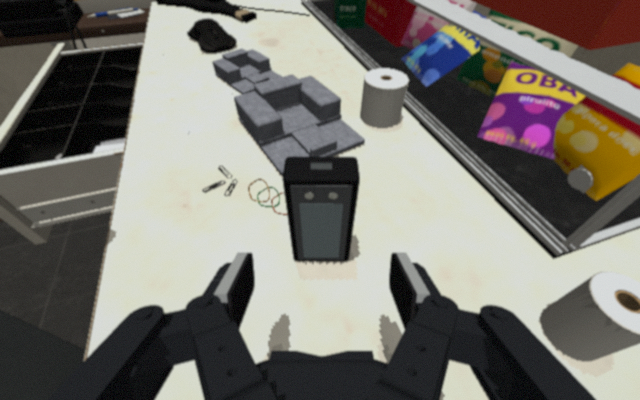

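The wrist view shows the scanner face centred between the fingers, corners at (285,182), (357,182), (294,260) and (350,260), as predicted. Advancing to grasp.

send_rows:
  linear:
    - [0,0,0.0135]
    - [0,0,0.0135]
    - [0,0,0.0135]
    - [0,0,0.0135]
    - [0,0,0.0135]
    - [0,0,0.0125]
    - [0,0,0.01]
    - [0,0,0]
  twist:
    - [0,0,0]
    - [0,0,0]
    - [0,0,0]
    - [0,0,0]
    - [0,0,0]
    - [0,0,0]
    - [0,0,0]
    - [0,0,0]
  gripper: [84,84,84,84,84,80,72,66]
  grip_force: 25

```text
time: 18.35
ee_pos: [0.4921, -0.0051, 0.0512]
tcp_rot: [179.6, -60.1, 71.7]
wrist_force: [-1.0, -0.9, -0.1]
opening: 0.056
grasp_force: 0.0
```

send_rows:
  linear:
    - [0,0,0]
    - [0,0,0]
    - [0,0,0]
    - [0,0,0]
    - [0,0,0]
    - [0,0,0]
  twist:
    - [0,0,0]
    - [0,0,0]
    - [0,0,0]
    - [0,0,0]
    - [0,0,0]
    - [0,0,0]
  gripper: [62,60,58,56,45,45]

```text
time: 19.1
ee_pos: [0.4922, -0.0056, 0.051]
tcp_rot: [179.7, -60.1, 71.6]
wrist_force: [-2.8, -3.7, 4.8]
opening: 0.0495
grasp_force: 27.8
```

send_rows:
  linear:
    - [0,0,0]
    - [0,0,0]
  twist:
    - [0,0,0]
    - [0,0,0]
  gripper: [45,45]
  grip_force: 50

```text
time: 19.35
ee_pos: [0.4922, -0.0055, 0.0511]
tcp_rot: [179.7, -60.1, 71.6]
wrist_force: [-1.3, -4.1, 5.8]
opening: 0.0492
grasp_force: 52.9
```

```bash
cat >> h.py <<'E'
def sit2():
    p,r=pickle.load(open("grasp2.pkl","rb")); m=np.array([.4905,-.0098,.052])
    return r.inv().apply(m-p), r.inv()*Rup(PH)
PL=np.array([.4625,-.2335])
E
python3 - <<'E'
from h import *
o=st(); p,r=tcp(o); pickle.dump((p,r),open("grasp2.pkl","wb")); s=sit2(); print(s[0])
fin=Rup(PH,180)
print(Rup(PH,180).apply([0,0,1]),Rup(PH,180).apply([1,0,0]))
W=[(p+[0,0,.08],r,6),(*tool_for([.475,-.13,.15],Rup(PH,125),s),6)]
W2=[(*tool_for([*PL,.14],fin,s),8)]
p,r=rows(p,r,W); p,r=rows(p,r,W2);print(p,r.as_euler("xyz",degrees=True))
E
```

```text
19.35 [ 0.4922 -0.0055  0.0511] [179.7 -60.1  71.6] [-29.   8. -24.  74.  59.  70.] [-1.3 -4.1  5.8] 0.0492 52.9
[-0.00150969 -0.0002615  -0.00443442]
[ 3.92637673e-17  1.15999803e-16 -1.00000000e+00] [-3.20612991e-01 -9.47210278e-01 -1.22464680e-16]
{"linear": [[0.0116, 0.0, -0.0066], [0.0115, 0.0001, -0.0067], [0.0116, 0.0, -0.0066], [0.0115, 0.0, -0.0067], [0.0116, 0.0001, -0.0066], [0.0115, 0.0, -0.0067], [-0.0077, 0.004, -0.0186], [-0.0096, 0.0039, -0.0178]], "twist": [[0.0, 0.0, 0.0], [0.0, 0.0, 0.0], [0.0, 0.0, 0.0], [0.0, 0.0, 0.0], [0.0, 0.0, 0.0], [0.0, 0.0, 0.0], [0.0, -0.58, -0.0], [0.0, -0.59, -0.0]]}
{"linear": [[-0.0114, 0.004, -0.0167], [-0.013, 0.0039, -0.0155], [-0.0145, 0.004, -0.014], [-0.0159, 0.0039, -0.0125]], "twist": [[0.01, -0.58, -0.0], [-0.0, -0.58, -0.0], [-0.0, -0.59, -0.0], [0.0, -0.58, -0.0]]}
{"linear": [[-0.0126, 0.0026, -0.0044], [-0.0131, 0.0027, -0.0028], [-0.0133, 0.0026, -0.0012], [-0.0133, 0.0026, 0.0003], [-0.0132, 0.0027, 0.002], [-0.0129, 0.0026, 0.0035], [-0.0124, 0.0026, 0.005], [-0.0116, 0.0026, 0.0065]], "twist": [[0.0, -0.69, -0.0], [0.0, -0.68, -0.0], [0.01, -0.69, -0.0], [-0.0, -0.69, -0.0], [-0.0, -0.69, -0.0], [0.0, -0.68, -0.0], [0.0, -0.69, -0.0], [0.01, -0.69, -0.0]]}
[ 0.46242302 -0.23438265  0.13537481] [-179.88472766   29.90559454   71.46830863]
```

```bash
python3 - <<'E'
from h import *
o=st(); p0,r0=tcp(o); s=sit2()
u=np.array([np.cos(np.radians(PH)),np.sin(np.radians(PH))]);n=np.array([-u[1],u[0]])
v=Rt(PH,0)
for a in (0,-.04,-.08):
    P=np.array([*(PL+.11*n+a*u),.22]); oo=dict(ee_pos=P,tcp_rot=v.as_euler("xyz",degrees=True))
    c=[[*(PL+i*.055*u+j*.035*n),.004] for i in(1,-1) for j in(1,-1)]
    print(a,P,w2px("wrist",c,oo).round(0).tolist())
P=np.array([*(PL+.11*n-.04*u),.22])
W=[(p0+[0,0,.09],r0,7),([.42,-.08,.2],Rt(PH,35),5),(P,v,6)]
p,r=rows(p0,r0,W)
E
```

```text
19.35 [ 0.4922 -0.0055  0.0511] [179.7 -60.1  71.6] [-29.   8. -24.  74.  59.  70.] [-1.3 -4.1  5.8] 0.0492 52.9
0 [ 0.35830687 -0.19823257  0.22      ] [[386.0, 129.0], [446.0, 129.0], [380.0, 217.0], [435.0, 217.0]]
-0.04 [ 0.34548235 -0.23612098  0.22      ] [[388.0, 92.0], [451.0, 92.0], [382.0, 187.0], [439.0, 187.0]]
-0.08 [ 0.33265783 -0.27400939  0.22      ] [[391.0, 52.0], [456.0, 52.0], [384.0, 155.0], [443.0, 155.0]]
{"linear": [[0.0111, 0.0, -0.0064], [0.0112, 0.0001, -0.0064], [0.0111, 0.0, -0.0064], [0.0112, 0.0, -0.0064], [0.0111, 0.0001, -0.0065], [0.0112, 0.0, -0.0064], [0.0111, 0.0, -0.0064], [0.0009, -0.0089, -0.0221]], "twist": [[0.0, 0.0, 0.0], [0.0, 0.0, 0.0], [0.0, 0.0, 0.0], [0.0, 0.0, 0.0], [0.0, 0.0, 0.0], [0.0, 0.0, 0.0], [0.0, 0.0, 0.0], [0.0, -0.5, 0.0]]}
{"linear": [[-0.001, -0.0089, -0.0221], [-0.003, -0.0089, -0.022], [-0.0049, -0.0088, -0.0215], [-0.0068, -0.0089, -0.0211], [-0.0215, -0.0034, -0.0191], [-0.0234, -0.0034, -0.0169], [-0.025, -0.0035, -0.0144], [-0.0263, -0.0034, -0.0118]], "twist": [[0.0, -0.5, 0.01], [0.0, -0.51, -0.0], [0.0, -0.5, 0.0], [0.01, -0.5, 0.01], [-0.0, -0.58, -0.0], [-0.0, -0.59, -0.0], [-0.0, -0.58, -0.0], [-0.0, -0.58, -0.0]]}
{"linear": [[-0.0273, -0.0034, -0.009], [-0.0282, -0.0034, -0.0063]], "twist": [[-0.01, -0.59, -0.0], [0.0, -0.58, -0.0]]}
```

send_rows:
  linear:
    - [0.011,0,-0.0064]
    - [0.0112,0,-0.0064]
    - [0.011,0,-0.0064]
    - [0.0112,0,-0.0064]
    - [0.011,0,-0.0064]
    - [0.0112,0,-0.0064]
    - [0.011,0,-0.0064]
    - [0.001,-0.009,-0.022]
  twist:
    - [0,0,0]
    - [0,0,0]
    - [0,0,0]
    - [0,0,0]
    - [0,0,0]
    - [0,0,0]
    - [0,0,0]
    - [0,-0.5,0]
  gripper: [45,45,45,45,45,45,45,45]

```text
time: 20.35
ee_pos: [0.4768, -0.02, 0.1519]
tcp_rot: [-180.0, -55.0, 71.4]
wrist_force: [-0.2, -0.4, -2.2]
opening: 0.0492
grasp_force: 52.4
```

send_rows:
  linear:
    - [-0.001,-0.009,-0.022]
    - [-0.003,-0.009,-0.022]
    - [-0.005,-0.009,-0.0215]
    - [-0.007,-0.009,-0.021]
    - [-0.0215,-0.0034,-0.019]
    - [-0.0234,-0.0034,-0.017]
    - [-0.025,-0.0034,-0.0144]
    - [-0.0263,-0.0034,-0.0118]
  twist:
    - [0,-0.5,0]
    - [0,-0.51,0]
    - [0,-0.5,0]
    - [0,-0.5,0]
    - [0,-0.58,0]
    - [0,-0.59,0]
    - [0,-0.58,0]
    - [0,-0.58,0]
  gripper: [45,45,45,45,45,45,45,45]

```text
time: 21.35
ee_pos: [0.3691, -0.1846, 0.2131]
tcp_rot: [179.9, -11.5, 71.4]
wrist_force: [0.1, 0.7, -2.6]
opening: 0.0492
grasp_force: 52.3
```

send_rows:
  linear:
    - [-0.0273,-0.0034,-0.009]
    - [-0.028,-0.0034,-0.006]
    - [0,0,0]
    - [0,0,0]
  twist:
    - [0,-0.59,0]
    - [0,-0.58,0]
    - [0,0,0]
    - [0,0,0]
  gripper: [45,45,45,45]

```text
time: 21.85
ee_pos: [0.3452, -0.235, 0.2187]
tcp_rot: [179.9, -0.1, 71.4]
wrist_force: [-0.6, 0.1, -2.2]
opening: 0.0493
grasp_force: 52.3
```

```bash
python3 - <<'E'
from h import *
o=st(); o,im=save("wrist","pics/w5.png"); pickle.dump(o,open("o5.pkl","wb"))
c=cv2.resize(im[60:260,260:500,::-1],None,fx=3,fy=3,interpolation=cv2.INTER_CUBIC);cv2.imwrite("pics/w5c.png",c)
E
```

```text
21.85 [ 0.3452 -0.235   0.2187] [ 1.799e+02 -1.000e-01  7.140e+01] [-34. -14. -10.  93.   0.  74.] [-0.6  0.1 -2.2] 0.0493 52.3
```

View pics/w5c.png

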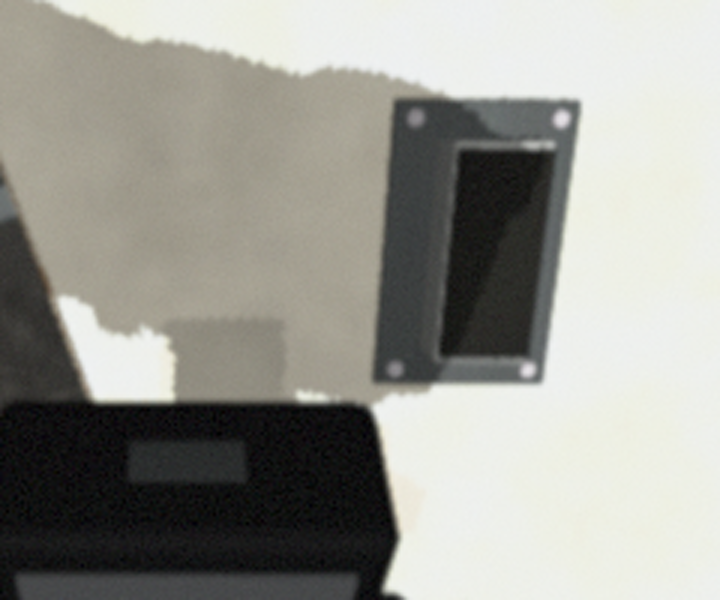

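The view shows the plinth foot corners at crop (393,100), (580,101), (541,383) and (374,380), and the rubber top's corners at (456,146), (556,147), (536,358) and (437,359). The scanner is held square in the grip.

```bash
python3 - <<'E'
from h import *
o=pickle.load(open("o5.pkl","rb"))
f=np.array([(393,100),(580,101),(541,383),(374,380)])/3+[260,60]
t=np.array([(456,146),(556,147),(536,358),(437,359)])/3+[260,60]
for uv,z in ((f,.004),(t,.03)):
    P=px2w("wrist",uv,z,o); d=P[0]+P[1]-P[2]-P[3]; e=P[1]+P[2]-P[0]-P[3]
    print(P.mean(0).round(4),"yaw",np.degrees(np.arctan2(d[1],d[0])).round(2),(np.degrees(np.arctan2(e[1],e[0]))+90).round(2),np.linalg.norm(np.diff(P,axis=0),axis=1).round(4))
# held scanner: prediction vs seen in crop pixels
p,r=tcp(o); s=sit2(); m=p+r.apply(s[0]);Rs=r*s[1]
c=[m+Rs.apply(np.array(q)/1000) for q in ((-52,25,12),(-52,-25,12),(-52,25,-12),(-52,-25,-12))]
print(((w2px("wrist",c,o)-[260,60])*3).round(0).tolist(), m)
E
```

```text
[ 0.464  -0.2334  0.004 ] yaw 71.24 70.59 [0.0693 0.1082 0.0685]
[ 0.4647 -0.2336  0.03  ] yaw 72.4 71.3 [0.0348 0.0754 0.0371]
[[-9.0, 387.0], [376.0, 387.0], [-41.0, 541.0], [408.0, 542.0]] [ 0.34443232 -0.23630715  0.2231264 ]
```

```bash
sed -i 's/^PL=.*/PL=np.array([.464,-.2335])/' h.py; python3 - <<'E'
from h import *
o=st(); p,r=tcp(o); s=sit2(); fin=Rup(PH,180)
p,r=rows(p,r,[(*tool_for([*PL,.12],fin,s),8)])
p,r=rows(p,r,[(*tool_for([*PL,.048],fin,s),8)]); print(p)
E
```

```text
21.9 [ 0.3451 -0.2351  0.2185] [ 1.799e+02 -1.000e-01  7.140e+01] [-34. -14. -10.  93.   0.  74.] [-0.7  0.6 -2.6] 0.0494 52.3
{"linear": [[0.0048, 0.014, 0.0129], [0.0056, 0.0141, 0.0126], [0.0065, 0.014, 0.0122], [0.0072, 0.014, 0.0117], [0.0079, 0.0141, 0.0112], [0.0087, 0.0141, 0.0107], [0.0094, 0.014, 0.0101], [0.0099, 0.0141, 0.0094]], "twist": [[0.0, -0.38, -0.0], [0.0, -0.37, -0.0], [0.01, -0.38, -0.0], [-0.0, -0.37, -0.01], [-0.0, -0.38, 0.0], [0.0, -0.37, 0.0], [0.0, -0.38, 0.0], [0.0, -0.37, -0.0]]}
{"linear": [[0.0045, 0.0, 0.0078], [0.0045, 0.0, 0.0078], [0.0045, 0.0, 0.0078], [0.0045, 0.0, 0.0078], [0.0045, 0.0, 0.0078], [0.0044, 0.0, 0.0078], [0.0045, 0.0, 0.0079], [0.0045, 0.0, 0.0078]], "twist": [[0.0, -0.0, -0.0], [0.0, -0.0, -0.0], [0.0, -0.0, -0.0], [0.0, -0.0, -0.0], [0.0, -0.0, -0.0], [0.0, -0.0, -0.0], [0.0, -0.0, -0.0], [0.0, -0.0, -0.0]]}
[ 0.46392434 -0.23446338  0.04338211]
```

send_rows:
  linear:
    - [0.0048,0.014,0.013]
    - [0.0056,0.014,0.0126]
    - [0.0065,0.014,0.0122]
    - [0.0072,0.014,0.0117]
    - [0.008,0.0142,0.0112]
    - [0.0087,0.0142,0.0107]
    - [0.0094,0.014,0.01]
    - [0.01,0.014,0.0094]
  twist:
    - [0,-0.38,0]
    - [0,-0.37,0]
    - [0.01,-0.38,0]
    - [0,-0.37,-0.01]
    - [0,-0.38,0]
    - [0,-0.37,0]
    - [0,-0.38,0]
    - [0,-0.37,0]
  gripper: [45,45,45,45,45,45,45,45]

```text
time: 22.9
ee_pos: [0.4644, -0.2344, 0.1145]
tcp_rot: [-179.9, 30.0, 71.5]
wrist_force: [-0.9, 0.4, -1.9]
opening: 0.0494
grasp_force: 52.4
```

send_rows:
  linear:
    - [0.0045,0,0.0078]
    - [0.0045,0,0.0078]
    - [0.0045,0,0.0078]
    - [0.0045,0,0.0078]
    - [0.0045,0,0.0078]
    - [0.0045,0,0.0078]
    - [0,0,0]
    - [0,0,0]
  twist:
    - [0,0,0]
    - [0,0,0]
    - [0,0,0]
    - [0,0,0]
    - [0,0,0]
    - [0,0,0]
    - [0,0,0]
    - [0,0,0]
  gripper: [45,45,45,45,45,45,45,45]

```text
time: 23.9
ee_pos: [0.464, -0.2352, 0.0617]
tcp_rot: [180.0, 30.0, 71.5]
wrist_force: [0.7, 0.3, -1.9]
opening: 0.0491
grasp_force: 52.4
```

```bash
python3 - <<'E'
from h import *
o=st(); p,r=tcp(o); s=sit2(); fin=Rup(PH,180); Rs=r*s[1]
print("mid",p+r.apply(s[0]),"x",Rs.apply([1,0,0]),"z",Rs.apply([0,0,1]))
p,r=rows(p,r,[(*tool_for([*PL,.0435],fin,s),8)]); print(p)
E
```

```text
23.9 [ 0.464  -0.2352  0.0617] [180.   30.   71.5] [-12.   4. -16.  74. -30.  98.] [ 0.7  0.3 -1.9] 0.0491 52.4
mid [ 0.46401268 -0.23429176  0.06632815] x [-0.32049963 -0.9472466   0.00196387] z [ 7.69512595e-04 -2.33359674e-03 -9.99996981e-01]
{"linear": [[0.0015, -0.0, 0.0024], [0.0015, -0.0001, 0.0024], [0.0015, -0.0, 0.0025], [0.0015, -0.0, 0.0024], [0.0015, -0.0001, 0.0024], [0.0015, -0.0, 0.0024], [0.0016, -0.0, 0.0025], [0.0015, -0.0001, 0.0024]], "twist": [[0.0, 0.0, -0.0], [0.0, 0.0, -0.0], [0.0, 0.0, -0.0], [0.0, 0.01, -0.0], [0.0, -0.0, -0.0], [0.01, -0.0, -0.0], [-0.0, -0.0, -0.0], [-0.0, 0.0, -0.0]]}
[ 0.46393649 -0.23439217  0.03888305]
```

send_rows:
  linear:
    - [0.0015,0,0.0024]
    - [0.0015,0,0.0024]
    - [0.0015,0,0.0024]
    - [0.0015,0,0.0024]
    - [0.0015,0,0.0024]
    - [0.0015,0,0.0024]
    - [0.0015,0,0.0024]
    - [0.0015,0,0.0024]
  twist:
    - [0,0,0]
    - [0,0,0]
    - [0,0,0]
    - [0,0,0]
    - [0,0,0]
    - [0,0,0]
    - [0,0,0]
    - [0,0,0]
  gripper: [45,45,45,45,45,45,45,45]

```text
time: 24.9
ee_pos: [0.4641, -0.2345, 0.0387]
tcp_rot: [-180.0, 30.0, 71.5]
wrist_force: [0.0, -0.1, -1.8]
opening: 0.0495
grasp_force: 52.4
```

send_rows:
  linear:
    - [0.0003,0,0.0006]
    - [0.0003,0,0.0006]
    - [0,0,0]
  twist:
    - [0,0,0]
    - [0,0,0]
    - [0,0,0]
  gripper: [45,45,45]

```text
time: 25.28
ee_pos: [0.4641, -0.2346, 0.038]
tcp_rot: [180.0, 30.0, 71.5]
wrist_force: [-2.5, 2.0, 3.6]
opening: 0.0494
grasp_force: 52.9
```

send_rows:
  linear:
    - [0.0002,0,0.0004]
    - [0,0,0]
  twist:
    - [0,0,0]
    - [0,0,0]
  gripper: [45,45]

```text
time: 25.52
ee_pos: [0.4641, -0.2346, 0.038]
tcp_rot: [180.0, 30.0, 71.5]
wrist_force: [-4.3, 4.1, 7.5]
opening: 0.049
grasp_force: 53.7
```

```bash
python3 - <<'E'
from h import *
o=st(); p,r=tcp(o); s=sit2(); print(p+r.apply(s[0]), o["torque"].round(2))
# where the bystanders are now, and a top view of the placing
o,im=save("top","pics/t2.png")
E
```

```text
25.52 [ 0.4641 -0.2346  0.038 ] [180.   30.   71.5] [-12.   5. -18.  72. -30.  98.] [-4.3  4.1  7.5] 0.049 53.7
[ 0.46414044 -0.23366403  0.04255131] [ 0.58  0.98 -0.55]
```

send_rows:
  linear:
    - [-0.0001,0,-0.0003]
    - [0,0,0]
    - [0,0,0]
    - [0,0,0]
    - [0,0,0]
    - [0,0,0]
    - [0,0,0]
    - [0,0,0]
  twist:
    - [0,0,0]
    - [0,0,0]
    - [0,0,0]
    - [0,0,0]
    - [0,0,0]
    - [0,0,0]
    - [0,0,0]
    - [0,0,0]
  gripper: [45,45,57,59,62,66,72,80]
  grip_force: 20

```text
time: 26.58
ee_pos: [0.4641, -0.2345, 0.0374]
tcp_rot: [-180.0, 30.0, 71.5]
wrist_force: [-0.7, 0.3, -0.7]
opening: 0.0682
grasp_force: 0.0
```

send_rows:
  linear:
    - [0,0,0]
    - [0,0,-0.005]
    - [0,0,-0.012]
    - [0,0,-0.025]
    - [0,0,-0.035]
    - [0,0,-0.035]
    - [0,0,-0.03]
    - [0,0,0]
  twist:
    - [0,0,0]
    - [0,0,0]
    - [0,0,0]
    - [0,0,0]
    - [0,0,0]
    - [0,0,0]
    - [0,0,0]
    - [0,0,0]
  gripper: [82,82,82,82,82,82,82,82]

```text
time: 27.58
ee_pos: [0.4881, -0.1663, 0.163]
tcp_rot: [179.7, 30.0, 71.4]
wrist_force: [-0.4, 0.1, -0.8]
opening: 0.0701
grasp_force: 0.0
```

```bash
python3 - <<'E'
from h import *
o=st(); o,im=save("wrist","pics/w6.png"); pickle.dump(o,open("o6.pkl","wb"))
m=np.array([*PL,.042]);Rs=Rup(PH,180)
c=[m+Rs.apply(np.array(q)/1000) for q in ((-52,25,-12),(-52,-25,-12),(52,-25,-12),(52,25,-12))]
c+= [[*PL+i*.055*np.array([np.cos(np.radians(PH)),np.sin(np.radians(PH))])+j*.035*np.array([-np.sin(np.radians(PH)),np.cos(np.radians(PH))]),.004] for i in(1,-1) for j in(1,-1)]
w=w2px("wrist",c,o); k=w.min(0).astype(int)-15; e=w.max(0).astype(int)+15
print(k,e,((w-k)*4).round(0).tolist())
cr=cv2.resize(im[k[1]:e[1],k[0]:e[0],::-1],None,fx=4,fy=4,interpolation=cv2.INTER_CUBIC);print(cr.shape);cv2.imwrite("pics/w6c.png",cr)
E
```

```text
27.57 [ 0.4881 -0.1663  0.163 ] [179.7  30.   71.4] [ -4.   4.  -4.  90. -29. 107.] [-0.4  0.1 -0.8] 0.0701 0.0
[266 108] [372 250] [[90.0, 214.0], [338.0, 214.0], [308.0, 511.0], [122.0, 511.0], [61.0, 60.0], [367.0, 60.0], [98.0, 379.0], [332.0, 379.0]]
(568, 424, 3)
```

View pics/w6c.png

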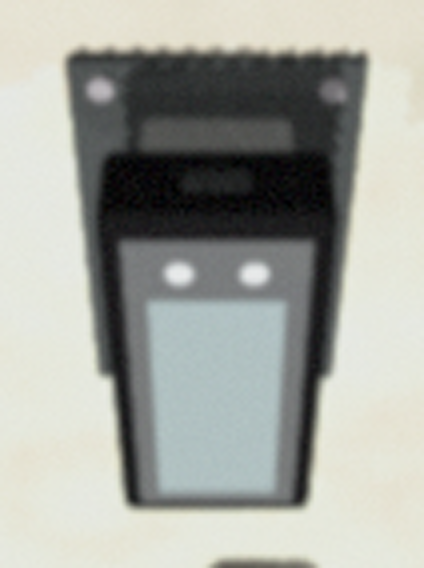

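The final view shows the scanner face up and square on the plinth. Its centreline is at u≈218, matching the foot's at ≈217, and its near edge at v≈503 is within about 2 mm of centred. The gripper is clear, so I'm handing in.

```bash
python3 -c "
from h import *
print(ticket.job_done())"
```

```text
the job is handed in; nothing more can be done
None
```

The scanner was tipped out of the tray free end first, turned over with one regrasp while it stood upright, and laid face up on the plinth, square to within about 1° and centred to within about 2 mm; the job was handed in at about 28 s, no verdict was returned, and I moved clear of the glue stick and paper rolls but did not re-measure where they stand.

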